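# Swap the failed module on the burn-in rail

## Task

The module with the red lamp on the burn-in rail has failed: unclip it and gently set it down, standing upright, on the pink foam of the reject tray. Then take the spare module from the black parts tray and clip it onto the rail in the place that came free, the same way round as its neighbours and fully home. Leave the other modules and everything else where they are.

Things in the scene. Friction and masses are not known exactly. Their poses are not given: they have to be found in the camera images.
- failed: Lime-green rail-mount electronics module, 24 mm wide (its y), red lamp on top: a lower block 84 mm long (its x) and 34 mm tall, then an upper block 48 mm long up to 62 mm; flat sides. Origin: centre of the face that sits on the rail; z up, +x the catch end. Off the rail it stands with its origin 9 mm above the surface. About 0.16 kg, varied
- failed_hook (a point): Where the rail's flange edge lies in the fixed hook of the module: x = -17.5, z = -2 mm from its origin. The hook's leg starts at x = -18.5, its lip reaches in to x = -13.5, top of the lip 3.8 mm below the origin. The hook does not yield to a straight pull: it comes free when the module, tilted, moves 6 mm or more along -x
- failed_foot (a point): Point x = +45, z = 0 mm on the module, above the orange sprung catch (foot out to x = 50). Its 45-degree nose sits 2 mm under the other flange, tip at x = +15.5; about 7 N up or down at the nose overcomes it. Raising this end, so that the module tilts about the hook by 10 degrees, frees the nose. Clipping on is the reverse: hook first, at 10 to 12 degrees, then press this end down till it snaps
- spare: Lime-green rail-mount electronics module, 24 mm wide (its y), the same in every way as the failed one (hook, catch, sizes, origin, axes), but with a dark lamp. It stands upright on the floor of the parts tray
- spare_foot (a point): Point on the spare above its orange foot: x = +45 mm, z = 0 from its origin
- rail: Burn-in rail unit: base plate 130 x 360 x 8 mm with a 35 mm wide steel top-hat rail along its y. Origin: centre of the plate's underside; z up. Rail top at z = 23 mm; flanges 2.3 mm thick, round edges at x = -17.5 and 17.5, free for 12 mm below; web within x = +-12.5. Modules sit parallel to its axes at x = 0, in four places, y about -90, -30, 30, 90 mm (+-3)
- rail_supply (a point): Top centre of the grey supply at the rail's +y end: y = 138 to 178 mm, 80 mm high, 92 mm long in x; beside it a low end clamp from y = 131. At the -y end, y = -131 to -172 mm, a grey terminal block 58 mm high
- reject_tray: Black tray with pink foam, outside 240 x 240 x 50 mm high, walls 4 mm thick. Origin: centre of its underside on the table. The foam's top is 12 mm above the origin; one old module already stands on it, roughly along its x. Fixed
- parts_tray: Black tray without foam, outside 240 (its x) x 180 x 50 mm high, walls 4 mm thick, floor 4 mm thick. Origin: centre of its underside on the table. It holds the spare and, at its two x ends, two loose terminal plugs. Fixed
- old_reject: Lime-green rail-mount electronics module, 24 mm wide (its y), same shape, dark lamp, already standing upright in the reject tray; leave it
- good1: Lime-green rail-mount electronics module, 24 mm wide (its y), same shape, green lamp, clipped on the rail; leave it
- good2: As good1
- good3: As good1
- plug1: Loose dark-green terminal plug, 13 (its x) x 42 x 16 mm, on the floor of the parts tray near its +x end; origin at the centre of its underside
- plug2: As plug1, near the tray's -x end
- solvent: White round bottle with a red cap, 60 mm across, 150 mm tall, standing on the table beyond the rail; origin at the centre of its underside
Things that resemble listed ones, but are neither listed nor needed, are in the scene too. What is shaped like the spare but turquoise or white is not meant. What is shaped like the failed but blue is not meant.

How it is judged:
By the outcome, as a careful person would: the job done as asked, in the order asked, and still so for the second after the job is handed in, with the robot touching nothing.
It also fails if it takes over 64 s, if anything falls off the work surface, if the arm or the gripper's body presses on something with over 40 N, if the wrist force passes 120 N, or if a joint passes its speed limit or range.

## Robot

A 7-joint arm with a two-finger parallel gripper is mounted at the origin on the work surface. World frame = base frame: x ahead of the robot, y to its left, z up, the work surface at z = 0. Lengths are in m, angles in rad, forces in N, time in s.
With the tool pointing down it reaches from about 0.4 to 0.85 m from the base axis. Payload 10.4 kg.
Tool frame: the origin (TCP) lies midway between the tips of the shut fingers; the grasp point (between the pads) lies 19 mm behind it; z points along the fingers, x is the direction in which the jaws open and shut, and the axes are right-handed (so a half turn about z gives the same grasp; the last joint's range is limited). The gripper opens to 87 mm and grips with 3 to 60 N. Pads are 19 mm wide; open, the fingers measure 117 mm over their backs; the gripper's body (75 mm by 190 mm) begins 51 mm behind the grasp point.
Start: joints at [1.126, 0.332, -0.065, 1.46, 0.022, 1.35, -0.088], TCP at [0.256, -0.57, 0.223] pointing down, gripper open.
Joint ranges: [-2.6, 2.6], [-0.5, 2.12], [-1.47, 1.34], [0.16, 2.42], [-1.27, 4.41], [0.06, 2.06], [-2.6, 2.6]. Speed limits (rad/s): [2.22, 2.22, 2.79, 2.79, 3.14, 3.14, 3.14].

## Interface

Orientations are given as a unit quaternion [x, y, z, w].
In Python, from bench import r gives the robot as it stands. The module is installed in compiled form; this text tells all that it offers.
- The arm moves only by the tool play_rows, never from a script. Its argument "commands" is a list of rows, each a list of 7 numbers: the shift along the world's x, y, z in cm, then the turn, a rotation vector about the world's x, y, z in rad, then the finger opening in cm, from 0 to 8.7. A call has 1 to 20 rows; each row shifts and turns the commanded pose from where the row before left it; what a row does not reach is not made up. A row lasts 1/8 s, in which the tool goes at most 62.5 mm and 10.7 degrees, less where a joint would pass 70% of its speed; a pose out of reach is approached as far as the arm can. A call is refused whole if a number of a shift passes 6.25 or a number of a turn 0.188, either way. A call with a gripper value outside its range is refused whole. The fingers move at their own pace and stop on an object; "grip_force" is the grip in N (left out, the last holds). Time passes only in rows, so rows that do not move let the fingers close. It gives the time, the measured TCP pose, the force and the opening at its end, in the units of the state.
- r.read_state(): the state, without advancing time (a new reading comes with each control period).
- r.camera(name): name is "scene" or "top" or "wrist"; returns a dict with "img" (480x640x3 uint8, red, green, blue), "K" (3x3 intrinsics, pixels), "camera_from_world" (4x4, takes a point from world to camera coordinates). Camera axes: x right, y down, z forward; pixel columns grow to the right and rows downward; lengths in m; the calibration is good to about 2 mm. A picture is of the moment at which its call begins. There is no depth.
- r.close_job(): hands the job in, once; it reports no verdict.
The state is a dict: "time": time; "joint_positions": joint angles; "joint_vel": joint speeds; "joint_torque": joint torques, N m; "ee_pos": TCP position; "eef_rot": TCP orientation; "ft_force": force on the tool from outside, world axes, zero at the start; "torque": the same for the moment, N m; "width": finger opening in m.
Only numpy, scipy, OpenCV 4.12 (cv2) and the standard library are available. Lean on these libraries where they do the work, as an engineer would, in place of code of your own. Each camera call takes 0.05 s, during which the arm holds its last target. There are 200 camera calls.

## Working session

There is one attempt and no reset: what is moved stays moved. The work goes in short steps, Python scripts to look and compute and a tool call to move; the robot and the scene stay as the last step left them, time stands still between calls to the robot, and variables do not carry over. Pictures are saved under pics/ and viewed, about 8 in all and at most 12, crops included, and the job is handed in when it is done.

Besides the shell and the picture viewer there is one more tool, called after "Emit:" in YAML: its name, and indented under it one key for each argument. play_rows: Moves the arm, as the interface text tells. Its arguments: {"type":"object","properties":{"commands":{"type":"array","items":{"type":"array","items":{"type":"number"}}},"grip_force":{"type":"number"}},"required":["commands"]}

```bash
mkdir -p pics; cat > h.py <<'E'
import numpy as np, cv2
from bench import r
def shot(n,f):
    c=r.camera(n); cv2.imwrite(f'pics/{f}.png',c['img'][:,:,::-1]); np.savez(f'pics/{f}.npz',img=c['img'],K=c['K'],T=c['camera_from_world']); return c
def load(f): return dict(np.load(f'pics/{f}.npz'))
def ray(c,u,v):
    T=c.get('T',c.get('camera_from_world')); R=T[:3,:3]; o=-R.T@T[:3,3]
    d=R.T@np.linalg.inv(c['K'])@[u,v,1]; return o,d
def onz(c,u,v,z):
    o,d=ray(c,u,v); return o+d*(z-o[2])/d[2]
def proj(c,p):
    T=c.get('T',c.get('camera_from_world')); q=c['K']@(T[:3,:3]@np.array(p)+T[:3,3]); return q[:2]/q[2]
E
python3 - <<'E'
from h import *
a=shot('top','top0');b=shot('scene','scene0')
for c in (a,b): print(ray(c,320,240), c['K'][0,0])
print(r.read_state())
E
```

```text
(array([0.41403519, 0.00601634, 1.10836787]), array([ 0.12174942,  0.02098671, -0.99240135])) 514.4605886513131
(array([1.41980183, 0.24246953, 0.88052357]), array([-0.71791065, -0.16110484, -0.677546  ])) 484.8106675317385
{'time': 0.1, 'joint_positions': array([ 1.12640029,  0.33282057, -0.06468438,  1.46084788,  0.02163324,
        1.34989357, -0.08848009]), 'joint_vel': array([ 0.00069256, -0.00153995,  0.00048804, -0.00371785, -0.00034593,
       -0.00155588, -0.00121855]), 'joint_torque': array([ 2.07558100e-03, -6.24543142e+01,  2.50216783e-02, -3.90715313e+01,
       -6.14133873e-02,  3.65999225e-02, -1.38591730e-05]), 'ee_pos': array([ 0.25571375, -0.56992145,  0.22183056]), 'eef_rot': array([ 8.39472416e-01, -5.43401931e-01, -5.58518185e-04, -3.05482960e-04]), 'ft_force': array([ 0.33549411,  0.39535968, -0.34939019]), 'torque': array([-0.01471232,  0.01828595,  0.07776749]), 'width': 0.08682737984116291}
```

View pics/top0.png

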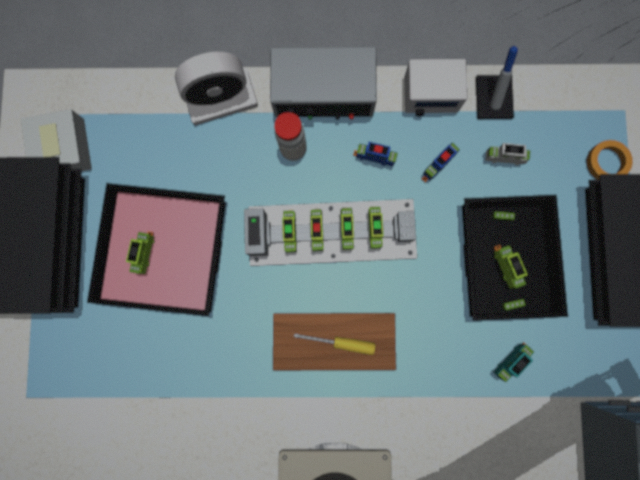

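View pics/scene0.png

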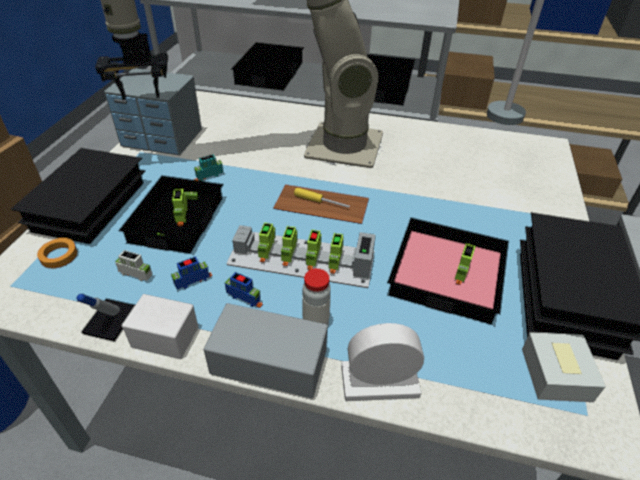

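The red-lamp module is on the rail at top (316,229), third from the right. The spare candidates are lime in the black tray (512,265), white (510,153) and turquoise (515,362); only the lime one fits. The blue ones at (377,152) and (440,162) are not the failed module. I'll confirm in one crop and measure.

```bash
python3 - <<'E'
from h import *
c=load('top0');im=c['img']
A=cv2.resize(im[195:275,235:425],None,fx=4,fy=4,interpolation=cv2.INTER_CUBIC)
B=cv2.resize(im[230:300,470:560],None,fx=4,fy=4,interpolation=cv2.INTER_CUBIC)
D=cv2.resize(im[220:290,110:190],None,fx=4,fy=4,interpolation=cv2.INTER_CUBIC)
o=np.zeros((600,760,3),np.uint8);o[:320]=A;o[320:600,:360]=B;o[320:600,380:700]=D
cv2.imwrite('pics/crop1.png',o[:,:,::-1])
h=cv2.cvtColor(im,cv2.COLOR_RGB2HSV)
lime=cv2.inRange(h,(28,110,60),(50,255,255)); orange=cv2.inRange(h,(3,150,120),(18,255,255)); 
plate=cv2.inRange(h,(0,0,150),(179,40,255))
black=cv2.inRange(h,(0,0,0),(179,255,45))
def comps(m,mn,roi):
    n,l,s,ce=cv2.connectedComponentsWithStats(m)
    for i in range(1,n):
        if s[i,4]>=mn and roi[0]<ce[i][0]<roi[1] and roi[2]<ce[i][1]<roi[3]:
            yield i,l==i,s[i],ce[i]
for nm,m,mn in(('lime',lime,25),('orange',orange,3)):
  for i,mm,s,ce in comps(m,mn,(80,580,170,330)):
    ys,xs=np.nonzero(mm); rr=cv2.minAreaRect(np.c_[xs,ys].astype(np.float32))
    print(nm,s,ce.round(1),[np.round(x,1) for x in rr])
for i,mm,s,ce in comps(plate,1000,(240,430,190,280)):
    cn=max(cv2.findContours(cv2.morphologyEx(mm.astype(np.uint8),cv2.MORPH_CLOSE,np.ones((25,25))),0,2)[0],key=cv2.contourArea)
    bx=cv2.boxPoints(cv2.minAreaRect(cn)); print('plate',s,[onz(c,*p,.008).round(4) for p in bx])
# rail supply / world at pix
for p in[(316,229),(512,265),(160,250),(139,252)]: print(p,onz(c,*p,.085).round(3),onz(c,*p,.0).round(3))
E
```

```text
lime [426 170   7   6  25] [428.9 172.8] [array([429., 173.]), array([7.1, 2.8]), np.float64(45.0)]
lime [494 211  21   9  99] [503.5 215. ] [array([504. , 214.8]), array([20.4,  7.5]), np.float64(4.1)]
lime [369 212  14  36 227] [373.9 230.1] [array([375.6, 229.4]), array([35.4, 12.3]), np.float64(87.5)]
lime [311 215  12  29 154] [316.6 230.2] [array([316.2, 229. ]), array([27.7, 10.8]), np.float64(87.3)]
lime [341 214  12  29 178] [346.4 228.6] [array([346.9, 227.7]), array([28.1, 10.8]), np.float64(87.0)]
lime [283 216  13  30 191] [289.6 231.3] [array([288.8, 230.7]), array([29.1, 11.6]), np.float64(87.7)]
lime [127 233  26  40 511] [141.2 253. ] [array([139. , 252.4]), array([21. , 39.8]), np.float64(12.3)]
lime [496 245  32  43 629] [510.9 266.8] [array([511.7, 266.3]), array([43.5, 23.5]), np.float64(66.4)]
lime [343 246  10   3  28] [347.2 246.9] [array([347.5, 247. ]), array([2., 9.]), np.float64(90.0)]
lime [286 248  10   4  25] [290.3 249.6] [array([290.6, 249.7]), array([2.5, 9.2]), np.float64(82.9)]
lime [504 299  22  11 104] [514.2 303.9] [array([514.1, 304.1]), array([ 7.5, 21.1]), np.float64(76.0)]
orange [313 225   1   5   5] [313. 227.] [array([313., 227.]), array([4., 0.]), np.float64(-90.0)]
orange [319 224   1   7   7] [319. 227.] [array([319., 227.]), array([6., 0.]), np.float64(-90.0)]
plate [ 248  199  170   67 5239] [array([0.6249, 0.1873, 0.008 ]), array([ 0.6396, -0.1761,  0.008 ]), array([ 0.5082, -0.1788,  0.008 ]), array([0.4935, 0.1795, 0.008 ])]
(316, 229) [0.562 0.036 0.085] [0.574 0.038 0.   ]
(512, 265) [ 0.488 -0.353  0.085] [ 0.494 -0.383  0.   ]
(160, 250) [0.521 0.349 0.085] [0.53  0.377 0.   ]
(139, 252) [0.517 0.391 0.085] [0.526 0.423 0.   ]
```

View pics/crop1.png

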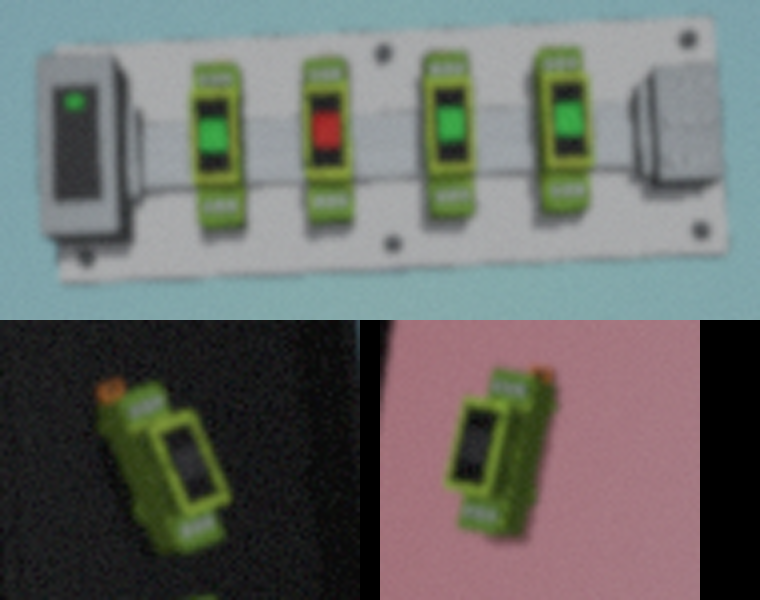

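The crop shows the rail's red-lamp module at crop (325,130), i.e. px (316.5,227.5), confirmed as the failed one. The spare is lime with a dark lamp, its orange foot at px (497.5,247.5), so its +x points towards world +x and a bit +y. Rail yaw is about +0.04 rad. Next I move above the rail.

Emit:
play_rows:
  commands:
    - [2.05,4.03,0,0,0,-0.0255,4.4]
    - [2.05,4.03,0,0,0,-0.0255,4.4]
    - [2.05,4.03,0,0,0,-0.0255,4.4]
    - [2.05,4.03,0,0,0,-0.0255,4.4]
    - [2.05,4.03,0,0,0,-0.0255,4.4]
    - [2.05,4.03,0,0,0,-0.0255,4.4]
    - [2.05,4.03,0,0,0,-0.0255,4.4]
    - [2.05,4.03,0,0,0,-0.0255,4.4]
    - [2.05,4.03,0,0,0,-0.0255,4.4]
    - [2.05,4.03,0,0,0,-0.0255,4.4]
    - [2.05,4.03,0,0,0,-0.0255,4.4]
    - [2.05,4.03,0,0,0,-0.0255,4.4]
    - [2.05,4.03,0,0,0,-0.0255,4.4]
    - [2.05,4.03,0,0,0,-0.0255,4.4]
    - [2.05,4.03,0,0,0,-0.0255,4.4]
    - [0,0,0,0,0,0,4.4]
    - [0,0,0,0,0,0,4.4]
  grip_force: 45

```text
time: 2.22
ee_pos: [0.5631, 0.0337, 0.2221]
eef_rot: [0.721, -0.693, -0.0, 0.0]
ft_force: [0.4, -0.0, -0.2]
width: 0.0439
```

```bash
cat >> h.py <<'E'
from scipy.spatial.transform import Rotation as Ro
def st():
    s=r.read_state(); R=Ro.from_quat(s['eef_rot']).as_matrix()
    print('t %.2f'%s['time'],'tcp',s['ee_pos'].round(4),'F',s['ft_force'].round(1),'M',s['torque'].round(2),'w',round(s['width'],4))
    print(' xang',np.degrees(np.arctan2(R[1,0],R[0,0])).round(2),'zax',R[:,2].round(4)); return s
E
python3 - <<'E'
from h import *
st(); c=shot('wrist','w1'); print(ray(c,320,240),c['K'][0,0])
t=load('top0')
print(onz(t,316.75,227.75,.085),onz(t,185,258,.012), onz(t,289,125,.15))
for p in [(.5645,.0345,.085)]: print(proj(c,p))
E
```

```text
t 2.23 tcp [0.5631 0.0337 0.2221] F [ 0.4 -0.  -0.2] M [ 0.   -0.02  0.01] w 0.0439
 xang -87.75 zax [-1.e-03 -4.e-04 -1.e+00]
(array([0.62977661, 0.03665496, 0.38330237]), array([-0.2528856 ,  0.00246177, -0.967583  ])) 350.00507375254864
[0.56442522 0.03413646 0.085     ] [0.51104709 0.31887677 0.012     ] [0.7554738  0.08561013 0.15      ]
[323.86703317 226.05933838]
```

View pics/w1.png

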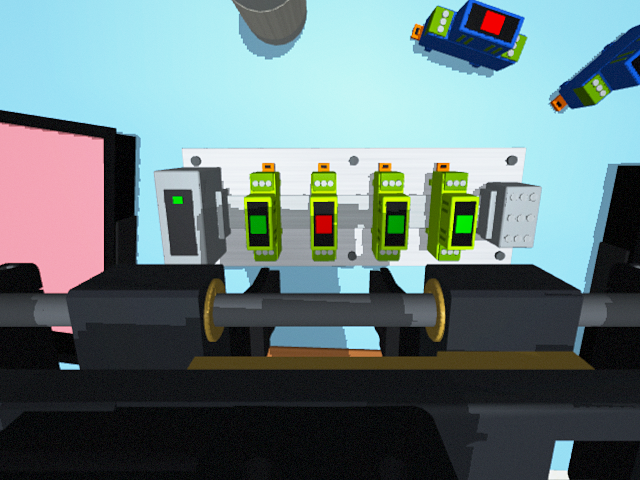

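Wrist view: the failed module (red lamp) is at (323,222), its foot at (323,167), and the catch end is at world +x. The supply is at left, terminal block at right.

```bash
python3 - <<'E'
from h import *
c=load('w1');im=c['img'];h=cv2.cvtColor(im,cv2.COLOR_RGB2HSV)
# bright lime frame of top faces
print(h[240:252,323].tolist()); print(h[225,305:345].tolist()[::2]); print(h[180:205:2,323].tolist())
for nm,lo,hi in(('red',(0,180,120),(6,255,255)),('green',(50,150,80),(75,255,255)),('orange',(8,180,150),(20,255,255))):
  n,l,s,ce=cv2.connectedComponentsWithStats(cv2.inRange(h,lo,hi))
  for i in range(1,n):
    if s[i,4]>25 and 140<ce[i][1]<260: print(nm,s[i],ce[i].round(1),onz(c,*ce[i],.085).round(4),onz(c,*ce[i],.03).round(4))
w=cv2.inRange(h,(0,0,215),(179,25,255))
e=cv2.findContours(w[130:270,170:540].copy(),0,2)[0]; e=max(e,key=cv2.contourArea)[:,0]+[170,130]
top=np.array([e[e[:,0]==u][:,1].min() for u in range(190,520) if (e[:,0]==u).any()]);us=np.array([u for u in range(190,520) if (e[:,0]==u).any()])
k=np.polyfit(us,top,1); print(k,[onz(c,u,np.polyval(k,u)-.5,.008).round(4) for u in(190,515)], e[:,0].min(),e[:,0].max())
E
```

```text
[[170, 85, 9], [114, 67, 19], [130, 59, 13], [90, 48, 16], [120, 16, 16], [127, 184, 18], [39, 255, 123], [39, 255, 191], [39, 255, 188], [40, 224, 173], [48, 58, 140], [110, 32, 145]]
[[93, 18, 140], [101, 20, 142], [95, 21, 135], [39, 255, 176], [39, 255, 173], [175, 255, 70], [0, 255, 214], [0, 255, 206], [0, 255, 206], [0, 255, 206], [0, 255, 206], [0, 255, 204], [0, 255, 206], [0, 255, 170], [42, 177, 52], [39, 255, 186], [44, 132, 139], [98, 22, 141], [102, 18, 139], [105, 18, 142]]
[[54, 61, 218], [106, 14, 237], [106, 14, 238], [49, 69, 217], [40, 255, 199], [38, 255, 194], [34, 255, 244], [40, 255, 106], [40, 255, 154], [34, 255, 249], [33, 255, 251], [124, 125, 47], [113, 26, 40]]
red [316 215  16  19 276] [323.5 223.9] [0.5664 0.0349 0.085 ] [0.5547 0.0346 0.03  ]
green [172 196  11   8  81] [177.3 199.5] [0.5828 0.1607 0.085 ] [0.5741 0.1836 0.03  ]
green [250 215  17  19 304] [257.7 224.1] [0.564  0.0921 0.085 ] [0.5519 0.1024 0.03  ]
green [388 215  17  19 301] [395.5 223.9] [ 0.5689 -0.0278  0.085 ] [ 0.5576 -0.0396  0.03  ]
green [455 215  18  19 300] [463.5 223.5] [ 0.5715 -0.0868  0.085 ] [ 0.5608 -0.1096  0.03  ]
orange [262 163  12   9  87] [267.7 167.2] [0.613  0.0834 0.085 ] [0.6099 0.092  0.03  ]
orange [318 163  11   9  73] [322.8 166.8] [0.6151 0.0373 0.085 ] [0.6124 0.0375 0.03  ]
orange [379 163  12   8  79] [384.3 166.6] [ 0.6173 -0.014   0.085 ] [ 0.615  -0.0233  0.03  ]
orange [437 163  12   8  79] [442.5 166.7] [ 0.6192 -0.0627  0.085 ] [ 0.6172 -0.081   0.03  ]
[8.60757216e-02 1.40141063e+02] [array([0.617 , 0.1765, 0.008 ]), array([ 0.6014, -0.1676,  0.008 ])] 182 525
```

Emit:
play_rows:
  commands:
    - [0.19,0.09,-3,0,0,0.002,4.4]
    - [0,0,-4,0,0,0,4.4]
    - [0,0,-4,0,0,0,4.4]
    - [0,0,-3,0,0,0,4.4]
    - [0,0,-2,0,0,0,4.4]
    - [0,0,-1.5,0,0,0,4.4]
    - [0,0,-0.8,0,0,0,4.4]
    - [0,0,0,0,0,0,4.4]

```text
time: 3.28
ee_pos: [0.5654, 0.0351, 0.0396]
eef_rot: [0.722, -0.692, 0.0, 0.0]
ft_force: [0.9, 0.1, -0.5]
width: 0.0441
```

```bash
python3 - <<'E'
from h import *
st(); c=shot('wrist','w2')
E
```

```text
t 3.27 tcp [0.5654 0.0351 0.0396] F [ 0.9  0.1 -0.5] M [-0.02  0.01 -0.03] w 0.0441
 xang -87.64 zax [ 0.e+00 -1.e-04 -1.e+00]
```

View pics/w2.png

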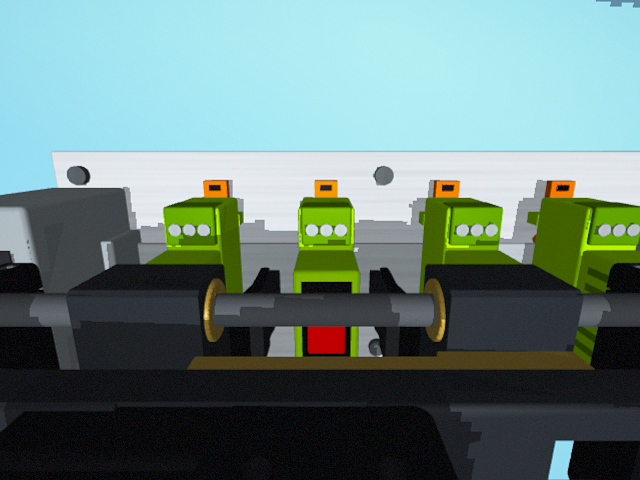

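The module is centred between the fingers (x 298–357), with its foot at (326,188). I close now.

Emit:
play_rows:
  commands:
    - [0,0,0,0,0,0,1.0]
    - [0,0,0,0,0,0,1.0]
    - [0,0,0,0,0,0,1.0]
    - [0,0,0,0,0,0,1.0]
    - [0,0,0,0,0,0,1.0]
  grip_force: 45

```text
time: 3.95
ee_pos: [0.5655, 0.0351, 0.0399]
eef_rot: [0.722, -0.692, 0.0, -0.0]
ft_force: [-1.0, -0.5, 4.5]
width: 0.0238
```

```bash
python3 - <<'E'
from h import *
s=st(); c=shot('wrist','w3ref')
# rotation about hook by -a about rail y; per step displacement of TCP
yaw=.041; X=np.array([np.cos(yaw),np.sin(yaw),0]);Y=np.array([-np.sin(yaw),np.cos(yaw),0]);Z=np.array([0,0,1.])
p=s['ee_pos']; hook=np.array([0.565,.0346,0.023-.002])-X*.0175
prev=p
for a in (3,6,9,12):
    q=hook+Ro.from_rotvec(-np.radians(a)*Y).apply(p-hook); print(a,((q-prev)*100).round(3)); prev=q
print('rotvec/3deg',(-np.radians(3)*Y).round(4), 'X',X.round(3))
E
```

```text
t 3.95 tcp [0.5655 0.0351 0.0399] F [-1.  -0.5  4.5] M [-0.15  0.26 -0.02] w 0.0238
 xang -87.64 zax [ 5.e-04 -2.e-04 -1.e+00]
3 [-0.101 -0.004  0.092]
6 [-0.106 -0.004  0.086]
9 [-0.11  -0.005  0.081]
12 [-0.114 -0.005  0.075]
rotvec/3deg [ 0.0021 -0.0523 -0.    ] X [0.999 0.041 0.   ]
```

Emit:
play_rows:
  commands:
    - [-0.05,-0.002,0.047,0.001,-0.026,0,1.0]
    - [-0.05,-0.002,0.046,0.001,-0.026,0,1.0]
    - [-0.053,-0.002,0.044,0.001,-0.026,0,1.0]
    - [-0.053,-0.002,0.043,0.001,-0.026,0,1.0]
    - [-0.055,-0.002,0.041,0.001,-0.026,0,1.0]
    - [-0.055,-0.002,0.04,0.001,-0.026,0,1.0]
    - [-0.057,-0.002,0.038,0.001,-0.026,0,1.0]
    - [-0.057,-0.002,0.037,0.001,-0.026,0,1.0]
    - [0,0,0,0,0,0,1.0]

```text
time: 5.12
ee_pos: [0.5599, 0.0348, 0.0424]
eef_rot: [0.718, -0.689, 0.072, -0.074]
ft_force: [-0.1, 0.3, -2.2]
width: 0.0238
```

```bash
python3 - <<'E'
from h import *
s=st(); c=shot('wrist','w4')
E
```

```text
t 5.12 tcp [0.5599 0.0348 0.0424] F [-0.1  0.3 -2.2] M [0.01 0.38 0.02] w 0.0238
 xang -87.63 zax [ 0.2055  0.0074 -0.9786]
```

View pics/w4.png

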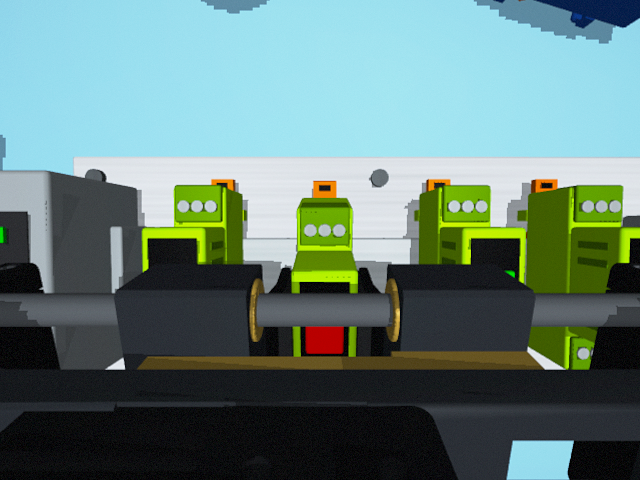

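The module has tilted with the hand and its foot is free at (325,188). Next I slide off the hook along −x.

Emit:
play_rows:
  commands:
    - [-0.2,-0.008,-0.03,0,0,0,1.0]
    - [-0.2,-0.008,-0.03,0,0,0,1.0]
    - [-0.2,-0.008,-0.03,0,0,0,1.0]
    - [-0.2,-0.008,-0.03,0,0,0,1.0]
    - [-0.1,-0.004,0,0,0,0,1.0]
    - [0,0,0,0,0,0,1.0]
    - [0,0,0.15,0,0,0,1.0]
    - [0,0,0.25,0,0,0,1.0]
    - [0,0,0,0,0,0,1.0]

```text
time: 6.3
ee_pos: [0.5519, 0.0346, 0.0457]
eef_rot: [0.718, -0.689, 0.072, -0.075]
ft_force: [0.1, 0.6, -1.7]
width: 0.0235
```

Emit:
play_rows:
  commands:
    - [0,0,1.5,0,0,0,1.0]
    - [0,0,2.5,0,0,0,1.0]
    - [0,0,3,-0.0022,0.052,0,1.0]
    - [0,0,3,-0.0022,0.052,0,1.0]
    - [0,0,1,-0.0022,0.052,0,1.0]
    - [-0.51,3.55,0,-0.0022,0.052,0,1.0]
    - [-0.51,3.55,0,0,0,0,1.0]
    - [-0.51,3.55,0,0,0,0,1.0]
    - [-0.51,3.55,0,0,0,0,1.0]
    - [-0.51,3.55,0,0,0,0,1.0]
    - [-0.51,3.55,0,0,0,0,1.0]
    - [-0.51,3.55,0,0,0,0,1.0]
    - [-0.51,3.55,0,0,0,0,1.0]
    - [0,0,-2,0,0,0,1.0]
    - [0,0,-3,0,0,0,1.0]
    - [0,0,-1.5,0,0,0,1.0]
    - [0,0,-0.5,0,0,0,1.0]
    - [0,0,0,0,0,0,1.0]

```text
time: 8.55
ee_pos: [0.5115, 0.3186, 0.0863]
eef_rot: [0.721, -0.692, 0.0, 0.0]
ft_force: [0.4, 0.2, -1.9]
width: 0.0237
```

```bash
python3 - <<'E'
from h import *
s=st(); c=shot('top','t5'); w=shot('wrist','w5'); e=shot('scene','s5')
o=np.zeros((480,800,3),np.uint8); o[:,:]=0
o[:300,:400]=cv2.resize(c['img'][170:320,80:280],(400,300)); o[:300,400:]=cv2.resize(w['img'],(400,300)); o[300:480,:400]=cv2.resize(e['img'][190:325,360:660],(400,180))
cv2.imwrite('pics/m5.png',o[:,:,::-1])
E
```

```text
t 8.55 tcp [0.5115 0.3186 0.0863] F [ 0.4  0.2 -1.9] M [ 0.03 -0.01 -0.02] w 0.0237
 xang -87.65 zax [ 4.e-04 -6.e-04 -1.e+00]
```

View pics/m5.png

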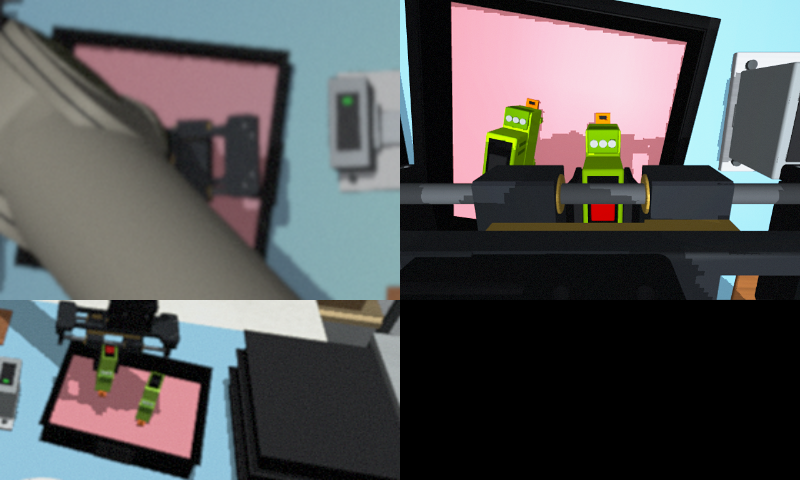

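The failed module hangs upright over free foam (wrist crop (602,180)), with the old module clear to its left at (515,140). I lower it, slowing at the end.

Emit:
play_rows:
  commands:
    - [0,0,-1.5,0,0,0,1.0]
    - [0,0,-1.5,0,0,0,1.0]
    - [0,0,-0.8,0,0,0,1.0]
    - [0,0,-0.4,0,0,0,1.0]
    - [0,0,-0.2,0,0,0,1.0]
    - [0,0,-0.1,0,0,0,1.0]
    - [0,0,-0.1,0,0,0,1.0]
    - [0,0,-0.1,0,0,0,1.0]
    - [0,0,-0.1,0,0,0,1.0]
    - [0,0,0,0,0,0,1.0]

```text
time: 9.95
ee_pos: [0.5113, 0.3187, 0.0379]
eef_rot: [0.722, -0.692, 0.0, 0.0]
ft_force: [-0.7, -1.2, 0.9]
width: 0.0236
```

Emit:
play_rows:
  commands:
    - [0,0,-0.03,0,0,0,1.0]
    - [0,0,0,0,0,0,2.6]
    - [0,0,0,0,0,0,3.2]
    - [0,0,0,0,0,0,4.2]
    - [0,0,0,0,0,0,4.2]
    - [0,0,1,0,0,0,4.2]
    - [0,0,2.5,0,0,0,4.2]
    - [0,0,4,0,0,0,4.2]
    - [0,0,4,0,0,0,4.2]
    - [0,0,3,0,0,0,4.2]
    - [0,-2,1.5,0,0,0,4.2]
    - [0,-4,0,0,0,0,4.2]
    - [0,-4.5,0,0,0,0,4.2]
    - [0,-4.5,0,0,0,0,4.2]
    - [0,-4.5,0,0,0,0,4.2]

```text
time: 11.82
ee_pos: [0.5111, 0.1224, 0.1983]
eef_rot: [0.722, -0.692, 0.001, -0.0]
ft_force: [0.6, 0.7, -0.2]
width: 0.0421
```

```bash
python3 - <<'E'
from h import *
s=st(); c=shot('top','t6'); e=shot('scene','s6')
t=load('top0')
def mask(im): return cv2.inRange(cv2.cvtColor(im,cv2.COLOR_RGB2HSV),(28,110,60),(50,255,255))
n,l,ss,ce=cv2.connectedComponentsWithStats(mask(c['img']))
for i in range(1,n):
    if ss[i,4]>50: print(ss[i],ce[i].round(1))
# spare: top-face from top0 (crop px -> image)
for nm,p,z in(('top tl',(150,425),.075),('top tr',(192,410),.075),('top br',(230,498),.075),('top bl',(187,515),.075),('foot',(110,390),.015)):
    print(nm,onz(t,470+p[0]/4,230+(p[1]-320)/4,z).round(4))
E
```

```text
t 11.82 tcp [0.5111 0.1224 0.1983] F [ 0.6  0.7 -0.2] M [-0.02 -0.01  0.  ] w 0.0421
 xang -87.61 zax [ 1.1e-03 -9.0e-04 -1.0e+00]
[494 211  21   9 107] [503.8 215.1]
[369 212  14  36 228] [373.9 230.2]
[341 214  12  29 178] [346.1 228.5]
[127 233  26  40 523] [141.2 253. ]
[495 245  33  43 646] [510.9 266.7]
[170 257  17  20 137] [178.4 267.3]
[504 299  22  11 108] [514.  303.8]
top tl [ 0.5061 -0.3487  0.075 ]
top tr [ 0.5136 -0.37    0.075 ]
top br [ 0.4693 -0.3869  0.075 ]
top bl [ 0.4609 -0.3651  0.075 ]
foot [ 0.5302 -0.3489  0.015 ]
```

Emit:
play_rows:
  commands:
    - [-0.24,-4.9,0,0,0,0.0314,4.2]
    - [-0.24,-4.9,0,0,0,0.0314,4.2]
    - [-0.24,-4.9,0,0,0,0.0314,4.2]
    - [-0.24,-4.9,0,0,0,0.0314,4.2]
    - [-0.24,-4.9,0,0,0,0.0314,4.2]
    - [-0.24,-4.9,0,0,0,0.0314,4.2]
    - [-0.24,-4.9,0,0,0,0.0314,4.2]
    - [-0.24,-4.9,0,0,0,0.0314,4.2]
    - [-0.24,-4.9,0,0,0,0.0314,4.2]
    - [-0.24,-4.9,0,0,0,0.0314,4.2]
    - [0,0,0,0,0,0,4.2]
    - [0,0,0,0,0,0,4.2]

```text
time: 13.42
ee_pos: [0.4879, -0.3653, 0.1977]
eef_rot: [0.821, -0.571, 0.0, -0.0]
ft_force: [-0.0, 0.3, 0.2]
width: 0.0418
```

```bash
python3 - <<'E'
from h import *
s=st(); w=shot('wrist','w7'); t=shot('top','t7'); e=shot('scene','s7')
o=np.zeros((600,800,3),np.uint8)
o[:,:]=0; o[:480,:640]=w['img']; 
o[300:600,400:800]=cv2.resize(t['img'][170:320,80:280],(400,300))
o[:300,400:]= o[:300,400:]
o[480:600,:400]=cv2.resize(e['img'][200:290,380:680][:,:300],(400,120)) if True else 0
cv2.imwrite('pics/m7.png',o[:,:,::-1])
h=cv2.cvtColor(w['img'],cv2.COLOR_RGB2HSV)
m=cv2.inRange(h,(25,150,100),(45,255,255)); n,l,ss,ce=cv2.connectedComponentsWithStats(m)
for i in range(1,n):
    if ss[i,4]>60: print(ss[i],ce[i].round(1))
print(proj(w,(.4875,-.3677,.075)))
E
```

```text
t 13.43 tcp [ 0.4879 -0.3653  0.1977] F [-0.   0.3  0.2] M [ 0.03 -0.11 -0.  ] w 0.0418
 xang -69.59 zax [ 9.e-04 -1.e-04 -1.e+00]
[   0    0   72   72 2877] [36.  34.9]
[345  89  46  34 543] [367.1 105.8]
[ 313  177   29   93 1410] [326.9 217.7]
[291 284  40   9 209] [310.1 288.2]
[327.32754683 233.22723468]
```

View pics/m7.png

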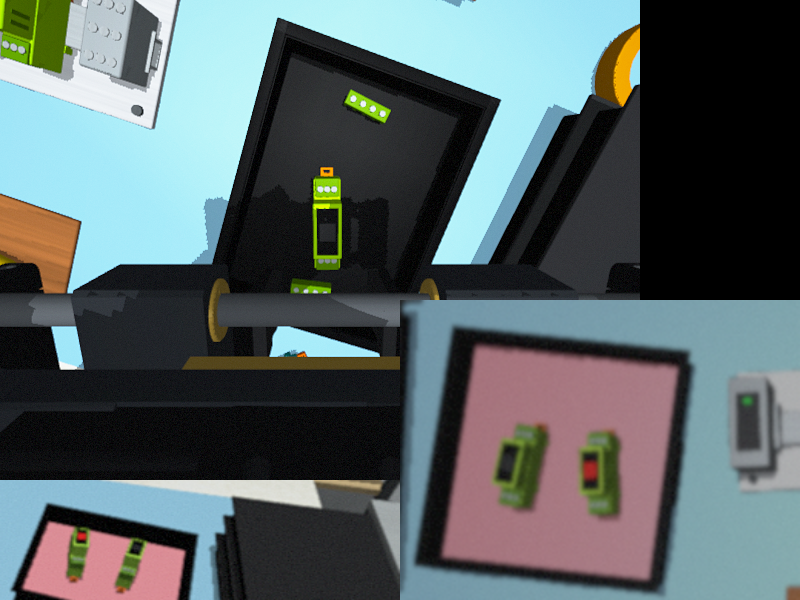

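The reject tray view shows the failed module standing upright next to the old one, which has not moved. In the wrist view the spare is at (327,232), its foot at (327,172), with plugs at (367,106) and (310,288).

```bash
python3 - <<'E'
from h import *
w=load('w7');im=w['img'];g=cv2.cvtColor(im,cv2.COLOR_RGB2GRAY);h=cv2.cvtColor(im,cv2.COLOR_RGB2HSV)
print(g[200:268:2,327].tolist()); print(g[232,308:348].tolist())
m=cv2.inRange(g[215:255,315:341],40,90)&~cv2.inRange(h[215:255,315:341],(25,120,0),(50,255,255))
n,l,s,ce=cv2.connectedComponentsWithStats(m)
for i in range(1,n):
    if s[i,4]>40:
        p=ce[i]+[315,215]; print('lamp',s[i],p.round(1),onz(w,*p,.075).round(4))
o=cv2.inRange(h,(8,180,150),(20,255,255)); n,l,s,ce=cv2.connectedComponentsWithStats(o[150:200,300:350])
for i in range(1,n):
    if s[i,4]>20: p=ce[i]+[300,150]; print('foot',s[i],p.round(1),onz(w,*p,.02).round(4))
# side edges of top face: left & right lime boundary rows 206..258
lm=cv2.inRange(h,(25,150,60),(45,255,255))
E=[]
for v in range(208,258,4):
    c=np.nonzero(lm[v,308:348])[0]+308; E.append((c.min(),c.max(),v))
E=np.array(E,float)
for k in(0,1):
    f=np.polyfit(E[:,2],E[:,k],1); a,b=[onz(w,np.polyval(f,v),v,.075) for v in(208,254)]; print('edge',a.round(4),b.round(4),'yaw',np.arctan2(*(a-b)[[1,0]]).round(4))
print(E.tolist())
E
```

```text
[83, 83, 204, 216, 204, 19, 17, 19, 16, 11, 14, 24, 43, 44, 42, 40, 41, 38, 42, 41, 39, 9, 12, 21, 16, 18, 13, 28, 155, 143, 136, 134, 92, 91]
[13, 19, 15, 17, 27, 86, 149, 160, 142, 4, 19, 24, 44, 45, 48, 41, 42, 42, 38, 41, 44, 42, 42, 38, 42, 39, 42, 29, 14, 25, 93, 158, 149, 119, 6, 10, 8, 15, 16, 15]
lamp [  5   9  15  17 201] [326.4 231.1] [ 0.4889 -0.3663  0.075 ]
foot [20 17 13  9 76] [326.1 171.3] [ 0.5318 -0.3504  0.02  ]
edge [ 0.5032 -0.3489  0.075 ] [ 0.4664 -0.3628  0.075 ] yaw 0.3628
edge [ 0.5113 -0.3707  0.075 ] [ 0.4746 -0.3849  0.075 ] yaw 0.3679
[[312.0, 341.0, 208.0], [312.0, 341.0, 212.0], [313.0, 341.0, 216.0], [313.0, 341.0, 220.0], [313.0, 341.0, 224.0], [313.0, 341.0, 228.0], [313.0, 341.0, 232.0], [313.0, 341.0, 236.0], [313.0, 341.0, 240.0], [313.0, 341.0, 244.0], [313.0, 341.0, 248.0], [313.0, 341.0, 252.0], [313.0, 341.0, 256.0]]
```

Emit:
play_rows:
  commands:
    - [-0.02,-0.17,-3,0,0,0.008,4.2]
    - [0,0,-4,0,0,0,4.2]
    - [0,0,-4,0,0,0,4.2]
    - [0,0,-2.5,0,0,0,4.2]
    - [0,0,-1.5,0,0,0,4.2]
    - [0,0,-1.0,0,0,0,4.2]
    - [0,0,-0.5,0,0,0,4.2]
    - [0,0,-0.3,0,0,0,4.2]
    - [0,0,0,0,0,0,4.2]
    - [0,0,0,0,0,0,1.0]
    - [0,0,0,0,0,0,1.0]
    - [0,0,0,0,0,0,1.0]
    - [0,0,0,0,0,0,1.0]
    - [0,0,0,0,0,0,1.0]

```text
time: 15.32
ee_pos: [0.4871, -0.3682, 0.0296]
eef_rot: [0.823, -0.568, 0.0, 0.0]
ft_force: [-0.7, 0.1, 1.7]
width: 0.0242
```

```bash
cat > cmp.py <<'E'
from h import *
import sys
def cmpw(f):
    a=load('w3ref');b=load(f)
    for nm,c in(('ref',a),('now',b)):
        im=c['img'];h=cv2.cvtColor(im,cv2.COLOR_RGB2HSV)
        o=cv2.inRange(h,(8,180,150),(20,255,255)); n,l,s,ce=cv2.connectedComponentsWithStats(o[150:230,295:355])
        print(nm,'foot',[(ce[i]+[295,150]).round(1).tolist()+[s[i,2:].tolist()] for i in range(1,n) if s[i,4]>30])
        g=cv2.cvtColor(im,cv2.COLOR_RGB2GRAY); L=cv2.inRange(h,(25,150,60),(45,255,255))
        col=h[195:300,318:334].mean(1); V=col[:,2]; 
        d=np.abs(np.diff(V)); k=np.argsort(d)[-8:]; print('  row edges',sorted((k+195).tolist()))
        lamp=[ (v,int(np.median(im[v,318:334].max(1)))) for v in range(280,335,5)]
        for v in(215,265,275): x=np.nonzero(L[v,280:375])[0]+280; print('  cols',v,x.min(),x.max())
    A=cv2.cvtColor(a['img'],cv2.COLOR_RGB2GRAY)[195:285,290:365]; B=cv2.cvtColor(b['img'],cv2.COLOR_RGB2GRAY)[180:300,275:380]
    m=cv2.matchTemplate(B,A[:, :],cv2.TM_CCOEFF_NORMED); _,v,_,p=cv2.minMaxLoc(m); print('match',v,p[0]-15,p[1]-15)
cmpw(sys.argv[1])
E
python3 - <<'E'
from h import *
st(); shot('wrist','w8')
E
python3 cmp.py w8
```

```text
t 15.32 tcp [ 0.4871 -0.3682  0.0296] F [-0.7  0.1  1.7] M [ 0.04  0.07 -0.02] w 0.0242
 xang -69.18 zax [ 5.e-04 -1.e-03 -1.e+00]
ref foot [[324.5, 189.3, [23, 17, 309]]]
  row edges [197, 206, 207, 243, 244, 245, 249, 281]
  cols 215 297 352
  cols 265 294 355
  cols 275 291 357
now foot [[324.0, 187.3, [24, 17, 315]]]
  row edges [195, 196, 205, 206, 244, 248, 279, 280]
  cols 215 296 352
  cols 265 292 355
  cols 275 291 357
match 0.2844644784927368 14 -1
```

The in-hand pose of the spare matches the failed one's to about 0.7 mm (foot row 187.3 vs 189.3). I lift it and carry it to the approach point.

Emit:
play_rows:
  commands:
    - [0,0,1,0,0,0,1.0]
    - [0,0,3,0,0,0,1.0]
    - [0,0,4.5,0,0,0,1.0]
    - [0,0,4,0,0,0,1.0]
    - [0.58,3.66,0.5,0,0,-0.0293,1.0]
    - [0.59,3.66,0,0,0,-0.0293,1.0]
    - [0.59,3.66,0,0,0,-0.0293,1.0]
    - [0.59,3.66,0,0,0,-0.0293,1.0]
    - [0.59,3.66,0,0,0,-0.0293,1.0]
    - [0.59,3.66,0,0,0,-0.0293,1.0]
    - [0.59,3.66,0,0,0,-0.0293,1.0]
    - [0.59,3.66,0,0,0,-0.0293,1.0]
    - [0.59,3.66,0,0,0,-0.0293,1.0]
    - [0.59,3.66,0,0,0,-0.0293,1.0]
    - [0.59,3.66,0,0,0,-0.0293,1.0]
    - [0,0,0,0.0021,-0.052,0,1.0]
    - [0,0,0,0.0021,-0.052,0,1.0]
    - [0,0,0,0.0021,-0.052,0,1.0]
    - [0,0,0,0.0021,-0.052,0,1.0]
    - [0,0,0,0,0,0,1.0]

```text
time: 17.88
ee_pos: [0.5509, 0.0344, 0.1597]
eef_rot: [0.718, -0.689, 0.072, -0.074]
ft_force: [-0.2, 0.7, -2.1]
width: 0.024
```

```bash
python3 -c "
from h import *
st(); shot('wrist','w9')"; python3 cmp.py w9
```

```text
t 17.88 tcp [0.5509 0.0344 0.1597] F [-0.2  0.7 -2.1] M [-0.    0.34  0.04] w 0.024
 xang -87.66 zax [ 0.2061  0.0066 -0.9785]
ref foot [[324.5, 189.3, [23, 17, 309]]]
  row edges [197, 206, 207, 243, 244, 245, 249, 281]
  cols 215 297 352
  cols 265 294 355
  cols 275 291 357
now foot [[324.4, 187.7, [23, 17, 286]]]
  row edges [195, 196, 244, 248, 249, 268, 279, 280]
  cols 215 297 352
  cols 265 293 355
  cols 275 291 357
match 0.7954134941101074 0 -1
```

Emit:
play_rows:
  commands:
    - [0,0.03,-3,0,0,0,1.0]
    - [0,0,-3.5,0,0,0,1.0]
    - [0,0,-2.5,0,0,0,1.0]
    - [0,0,-1.2,0,0,0,1.0]
    - [0,0,-0.8,0,0,0,1.0]
    - [0,0,-0.4,0,0,0,1.0]
    - [0,0,-0.25,0,0,0,1.0]
    - [0,0,-0.2,0,0,0,1.0]
    - [0,0,0,0,0,0,1.0]
    - [0,0,0,0,0,0,1.0]

```text
time: 19.18
ee_pos: [0.5523, 0.0349, 0.0415]
eef_rot: [0.717, -0.689, 0.073, -0.075]
ft_force: [0.2, -0.3, 2.9]
width: 0.0239
```

```bash
python3 -c "
from h import *
st()"
```

```text
t 19.18 tcp [0.5523 0.0349 0.0415] F [ 0.2 -0.3  2.9] M [-0.03  0.2   0.02] w 0.0239
 xang -87.66 zax [ 0.2077  0.0074 -0.9782]
```

Emit:
play_rows:
  commands:
    - [0,0,0.05,0,0,0,1.0]
    - [0.15,0.006,0.02,0,0,0,1.0]
    - [0.15,0.006,0.02,0,0,0,1.0]
    - [0.15,0.006,0.02,0,0,0,1.0]
    - [0,0,0,0,0,0,1.0]

```text
time: 19.8
ee_pos: [0.5563, 0.035, 0.0418]
eef_rot: [0.718, -0.689, 0.072, -0.075]
ft_force: [1.0, 0.5, -0.4]
width: 0.0236
```

```bash
python3 -c "
from h import *
st()"
```

```text
t 19.80 tcp [0.5563 0.035  0.0418] F [ 1.   0.5 -0.4] M [-0.01  0.23  0.01] w 0.0236
 xang -87.66 zax [ 0.2063  0.0076 -0.9785]
```

Emit:
play_rows:
  commands:
    - [0.12,0.005,0.02,0,0,0,1.0]
    - [0.12,0.005,0.02,0,0,0,1.0]
    - [0.1,0.004,0.01,0,0,0,1.0]
    - [0,0,0,0,0,0,1.0]
    - [0,0,0,0,0,0,1.0]

```text
time: 20.42
ee_pos: [0.5597, 0.0352, 0.0425]
eef_rot: [0.718, -0.689, 0.072, -0.075]
ft_force: [0.4, 0.1, -1.5]
width: 0.0237
```

```bash
python3 -c "
from h import *
st()"
```

```text
t 20.43 tcp [0.5597 0.0352 0.0425] F [ 0.4  0.1 -1.5] M [ 0.02  0.37 -0.06] w 0.0237
 xang -87.66 zax [ 0.2065  0.0075 -0.9784]
```

Emit:
play_rows:
  commands:
    - [0.07,0.003,0,0,0,0,1.0]
    - [0.07,0.003,0,0,0,0,1.0]
    - [0,0,0,0,0,0,1.0]
    - [0,0,0,0,0,0,1.0]

```text
time: 20.92
ee_pos: [0.5611, 0.0352, 0.0425]
eef_rot: [0.718, -0.689, 0.072, -0.075]
ft_force: [0.1, 0.5, -1.9]
width: 0.0242
```

```bash
python3 - <<'E'
from h import *
s=st()
yaw=.041; X=np.array([np.cos(yaw),np.sin(yaw),0]);Y=np.array([-np.sin(yaw),np.cos(yaw),0])
R=Ro.from_rotvec(-np.radians(11.9)*Y)
# hook from TCP: module frame vector (x=-17.5-.5,z=-2-16.6)
hook=s['ee_pos']+R.apply(-X*.0175+np.array([0,0,-.0186])); print('hook',hook.round(4))
p=s['ee_pos'];prev=p
for a in (3,6,9,12,13):
    q=hook+Ro.from_rotvec(np.radians(a)*Y).apply(p-hook); print(a,((q-prev)*100).round(3),q.round(4)); prev=q
E
```

```text
t 20.93 tcp [0.5611 0.0352 0.0425] F [ 0.1  0.5 -1.9] M [ 0.01  0.36 -0.  ] w 0.0242
 xang -87.66 zax [ 0.2065  0.0075 -0.9784]
hook [0.5478 0.0347 0.0207]
3 [ 0.112  0.005 -0.073] [0.5622 0.0353 0.0418]
6 [ 0.108  0.004 -0.078] [0.5633 0.0353 0.041 ]
9 [ 0.104  0.004 -0.084] [0.5643 0.0354 0.0402]
12 [ 0.1    0.004 -0.089] [0.5653 0.0354 0.0393]
13 [ 0.032  0.001 -0.031] [0.5656 0.0354 0.039 ]
```

Emit:
play_rows:
  commands:
    - [0.057,0.002,-0.034,-0.001,0.026,0,1.0]
    - [0.056,0.002,-0.036,-0.001,0.026,0,1.0]
    - [0.055,0.002,-0.038,-0.001,0.026,0,1.0]
    - [0.054,0.002,-0.038,-0.001,0.026,0,1.0]
    - [0.053,0.002,-0.04,-0.001,0.026,0,1.0]
    - [0.052,0.002,-0.041,-0.001,0.026,0,1.0]
    - [0,0,0,0,0,0,1.0]

```text
time: 21.8
ee_pos: [0.5648, 0.0354, 0.0403]
eef_rot: [0.721, -0.692, 0.018, -0.018]
ft_force: [2.4, -1.1, 1.3]
width: 0.0236
```

```bash
python3 -c "
from h import *
st();shot('wrist','w10')"; python3 cmp.py w10
```

```text
t 21.80 tcp [0.5648 0.0354 0.0403] F [ 2.4 -1.1  1.3] M [-0.08 -0.31  0.03] w 0.0236
 xang -87.66 zax [ 0.0516  0.0017 -0.9987]
ref foot [[324.5, 189.3, [23, 17, 309]]]
  row edges [197, 206, 207, 243, 244, 245, 249, 281]
  cols 215 297 352
  cols 265 294 355
  cols 275 291 357
now foot [[324.5, 187.7, [23, 16, 287]]]
  row edges [195, 196, 205, 243, 248, 249, 279, 280]
  cols 215 297 352
  cols 265 293 355
  cols 275 291 357
match 0.9184014201164246 0 -1
```

Emit:
play_rows:
  commands:
    - [0.05,0.002,-0.045,-0.001,0.026,0,1.0]
    - [0.05,0.002,-0.045,-0.001,0.026,0,1.0]
    - [0.01,0,-0.04,-0.0005,0.012,0,1.0]
    - [0,0,0,0,0,0,1.0]
    - [0,0,0,0,0,0,1.0]

```text
time: 22.48
ee_pos: [0.5653, 0.0354, 0.0398]
eef_rot: [0.721, -0.692, -0.004, 0.005]
ft_force: [-5.2, -0.9, 11.1]
width: 0.0236
```

```bash
python3 -c "
from h import *
st();shot('wrist','w11')"; python3 cmp.py w11
```

```text
t 22.48 tcp [0.5653 0.0354 0.0398] F [-5.2 -0.9 11.1] M [-0.15  0.93 -0.05] w 0.0236
 xang -87.65 zax [-0.0135 -0.0015 -0.9999]
ref foot [[324.5, 189.3, [23, 17, 309]]]
  row edges [197, 206, 207, 243, 244, 245, 249, 281]
  cols 215 297 352
  cols 265 294 355
  cols 275 291 357
now foot [[324.4, 187.7, [23, 16, 283]]]
  row edges [195, 196, 205, 206, 243, 248, 279, 280]
  cols 215 297 351
  cols 265 293 355
  cols 275 291 357
match 0.9537346959114075 0 -1
```

Emit:
play_rows:
  commands:
    - [0,0,-0.08,0,0.015,0,1.0]
    - [0,0,-0.05,0,0.015,0,1.0]
    - [0,0,0,0,0,0,1.0]

```text
time: 22.9
ee_pos: [0.5658, 0.0354, 0.0401]
eef_rot: [0.721, -0.692, -0.015, 0.016]
ft_force: [-9.7, -1.8, 26.9]
width: 0.0239
```

```bash
python3 -c "
from h import *
st();shot('wrist','w12')"; python3 cmp.py w12|tail -6
```

```text
t 22.90 tcp [0.5658 0.0354 0.0401] F [-9.7 -1.8 26.9] M [-0.47  2.27  0.06] w 0.0239
 xang -87.66 zax [-0.0428 -0.0019 -0.9991]
now foot [[324.5, 188.4, [22, 17, 302]]]
  row edges [196, 205, 206, 210, 243, 248, 279, 280]
  cols 215 297 352
  cols 265 293 355
  cols 275 291 357
match 0.8498416543006897 0 -1
```

It is firm against the rail: 27 N gives no more travel. I relax the hand to vertical, release and back off.

Emit:
play_rows:
  commands:
    - [0,0,0.06,0,-0.021,0,1.0]
    - [0,0,0.07,0,-0.021,0,1.0]
    - [0,0,0,0,0,0,1.0]
    - [0,0,0,0,0,0,2.6]
    - [0,0,0,0,0,0,3.2]
    - [0,0,0,0,0,0,4.2]
    - [0,0,0,0,0,0,4.2]
    - [0,0,1,0,0,0,4.2]
    - [0,0,2.5,0,0,0,4.2]
    - [0,0,4,0,0,0,4.2]
    - [0,0,5,0,0,0,4.2]
    - [0,0,4,0,0,0,4.2]
    - [-0.25,-0.14,1.7,0,0,0,4.2]
    - [0,0,0,0,0,0,4.2]
    - [0,0,0,0,0,0,4.2]

```text
time: 24.82
ee_pos: [0.5622, 0.0338, 0.2193]
eef_rot: [0.721, -0.692, -0.0, 0.001]
ft_force: [-0.2, 0.2, -0.0]
width: 0.0422
```

```bash
python3 - <<'E'
from h import *
st(); c=shot('wrist','w13'); t=shot('scene','s13')
im=c['img'];h=cv2.cvtColor(im,cv2.COLOR_RGB2HSV)
for nm,lo,hi in(('green',(50,150,80),(75,255,255)),('orange',(8,180,150),(20,255,255))):
  n,l,s,ce=cv2.connectedComponentsWithStats(cv2.inRange(h,lo,hi))
  for i in range(1,n):
    if s[i,4]>25 and 140<ce[i][1]<260: print(nm,s[i],ce[i].round(1),onz(c,*ce[i],.085).round(4),onz(c,*ce[i],.03).round(4))
g=cv2.cvtColor(im,cv2.COLOR_RGB2GRAY)
for u in(263,324,390,455): print(u,[int(v) for v in g[235:256,u]])
o=np.zeros((600,800,3),np.uint8); o[:330]=cv2.resize(im[135:285,140:540][:, :],(800,300+30)); o[330:600,:400]=cv2.resize(t['img'][205:295,215:385],(400,270),interpolation=cv2.INTER_CUBIC)
o[330:600,410:800]=cv2.resize(t['img'][215:305,390:520],(390,270))
cv2.imwrite('pics/m13.png',o[:,:,::-1])
E
```

```text
t 24.82 tcp [0.5622 0.0338 0.2193] F [-0.2  0.2 -0. ] M [0.06 0.03 0.02] w 0.0422
 xang -87.65 zax [-0.0023 -0.0011 -1.    ]
green [171 195  11   8  83] [175.7 198.6] [0.5827 0.1608 0.085 ] [0.574  0.1838 0.03  ]
green [249 215  17  18 300] [257.1 223.5] [0.5639 0.0921 0.085 ] [0.5518 0.1024 0.03  ]
green [388 215  17  18 294] [396.2 223.6] [ 0.5688 -0.0277  0.085 ] [ 0.5575 -0.0398  0.03  ]
green [456 214  18  19 314] [464.7 223.1] [ 0.5715 -0.0868  0.085 ] [ 0.5608 -0.1098  0.03  ]
orange [262 162  12   8  77] [267.3 165.7] [0.6132 0.0833 0.085 ] [0.6102 0.0919 0.03  ]
orange [318 162  11   8  69] [322.8 165.6] [0.6152 0.0374 0.085 ] [0.6126 0.0375 0.03  ]
orange [380 162  11   8  70] [384.9 165.6] [ 0.6172 -0.0139  0.085 ] [ 0.615  -0.0233  0.03  ]
orange [438 162  12   8  78] [443.5 165.7] [ 0.6191 -0.0624  0.085 ] [ 0.6173 -0.0809  0.03  ]
orange [ 44 203  13   9  87] [ 49.9 207.2] [0.5709 0.2683 0.085 ] [0.5601 0.3114 0.03  ]
263 [17, 18, 16, 14, 12, 15, 19, 15, 11, 15, 49, 114, 147, 146, 141, 130, 134, 135, 136, 117, 89]
324 [14, 18, 21, 14, 14, 19, 9, 19, 14, 12, 51, 113, 150, 146, 139, 133, 137, 137, 127, 103, 86]
390 [12, 4, 20, 9, 16, 11, 11, 13, 15, 2, 45, 111, 148, 143, 133, 125, 131, 132, 130, 109, 87]
455 [20, 21, 14, 19, 22, 17, 15, 20, 22, 12, 73, 170, 210, 204, 182, 151, 197, 215, 198, 150, 127]
```

View pics/m13.png

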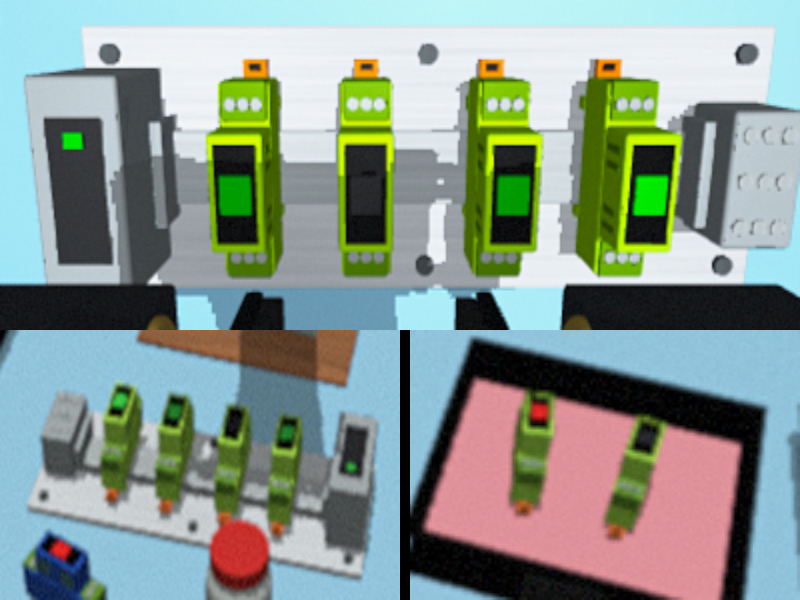

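The spare (dark lamp) sits level with its neighbours. Its foot reads (0.6126, 0.0375), against (0.6124, 0.0375) for the failed module before, and its row profile equals its neighbours'. The failed module stands upright on the foam. Handing in.

```bash
python3 -c "
from h import *
print(r.close_job())"
```

```text
the job is handed in; nothing more can be done
None
```

The failed red-lamp module is off the rail and standing upright on the pink foam. The spare is clipped into the freed place, the same way round as its neighbours. I handed the job in at about 25 s of the 64 s allowed.

- **Spare on the rail:** its foot is within 0.3 mm of where the failed module's foot was, and its top edge lines up with the neighbours' in the wrist picture. Pressing with 27 N gave no further travel, so I take it as fully home. I did not tug on it afterwards to test the catch.
- **Other things:** the three good modules read the same positions as before, to within 0.2 mm, and the old module in the reject tray did not move. I did not take a last picture of the parts tray, so the two plugs were not checked after I took the spare.
- **Robot:** it ended clear of everything, with the fingers open and wrist force near zero. The highest wrist force I read was about 29 N.
- **Checks that disagreed:** an automatic fit of the rail plate's edge failed, and I used the lamp line instead. The first image match of the spare in the gripper was also poor, but edge and foot positions agreed to 2 pixels and later matches were good.

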